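# Sort power parts into their sample trays

### The job

Sort the five loose parts on the bench into the three blue trays: each part goes into the tray whose glued-on sample is of its own kind, standing upright and flat on the floor of a bay, one part to a bay. Leave the cooling fan and the solder spool where they are.

Things in the scene. Friction and masses are not known exactly. Their poses are not given: they have to be found in the camera images.
- can_a_mid (a point): A loose round can capacitor (one of two alike): upright black cylinder, diameter 35 mm, height 62 mm, aluminium disc and two 3 mm brass studs on its top; stands on the bench. About 80 g. The point is its centre, half-way up; z is up along the can.
- can_b_mid (a point): A loose round can capacitor (one of two alike): upright black cylinder, diameter 35 mm, height 62 mm, aluminium disc and two 3 mm brass studs on its top; stands on the bench. About 80 g. The point is its centre, half-way up; z is up along the can.
- film_a_mid (a point): A loose block capacitor (one of two alike): smooth grey upright block 45 (x) by 30 (y) by 58 high (z) mm, two 4 mm metal tabs on its top; stands on the bench at any yaw. About 90 g. The point is its centre, half-way up; grasp across the 30 mm.
- film_b_mid (a point): A loose block capacitor (one of two alike): smooth grey upright block 45 (x) by 30 (y) by 58 high (z) mm, two 4 mm metal tabs on its top; stands on the bench at any yaw. About 90 g. The point is its centre, half-way up; grasp across the 30 mm.
- sink_mid (a point): The only loose heat sink: upright bare aluminium extrusion 45 (x) by 32 (y) by 60 high (z) mm, five upright fins 3 mm thick lying along y, spaced 10.5 mm along x, joined by a middle plate. About 110 g. Any yaw. The point is its centre, half-way up; grasp across the fin edges (32 mm, along y) or across the two outer fins (45 mm, along x).
- tray_can: Blue tray, fixed, with a round black can capacitor as sample. Two empty bays 64 x 64 mm inside, centres at x = 0, y = +33.5 and -33.5 mm in its frame; 3 mm divider. Floor 4 and wall tops 12 mm above the bench; outside 70 (x) by 137 (y) mm. The sample, real size, is glued on a tab outside the bays at x = +68 mm, y = 0, top about 66 mm high. Origin: centre of underside; z up, +x towards the sample.
- tray_film: Blue tray, fixed, with a smooth grey block capacitor as sample. Two empty bays 64 x 64 mm inside, centres at x = 0, y = +33.5 and -33.5 mm in its frame; 3 mm divider. Floor 4 and wall tops 12 mm above the bench; outside 70 (x) by 137 (y) mm. The sample, real size, is glued on a tab outside the bays at x = +68 mm, y = 0, top about 66 mm high. Origin: centre of underside; z up, +x towards the sample.
- tray_sink: Blue tray, fixed, with a finned aluminium heat sink as sample. Two empty bays 64 x 64 mm inside, centres at x = 0, y = +33.5 and -33.5 mm in its frame; 3 mm divider. Floor 4 and wall tops 12 mm above the bench; outside 70 (x) by 137 (y) mm. The sample, real size, is glued on a tab outside the bays at x = +68 mm, y = 0, top about 66 mm high. Origin: centre of underside; z up, +x towards the sample.
- fan: Bystander: a loose black square cooling fan lying flat, 80 x 80 x 25 mm high. Not part of the job. Origin: centre of its underside.
- spool: Bystander: a loose spool of solder standing on its flange, white flanges of diameter 60 mm, 36 mm high. Not part of the job. Origin: centre of its underside.
There are look-alikes about, which are no part of the job. What is shaped like the part that bears film_b_mid but purple or turquoise is not meant. Leave any red or white look-alike of the tray_sink alone.

How it is judged:
By the outcome, as a careful person would: the job done as asked, in the order asked, and still so for the second after the job is handed in, with the robot touching nothing.
It also fails if it takes over 106 s, if anything falls off the work surface, if the arm or the gripper's body presses on something with over 40 N, if the wrist force passes 120 N, or if a joint passes its speed limit or range.

### The arm

A 6-joint arm with a two-finger parallel gripper is mounted at the origin on the work surface. World frame = base frame: x ahead of the robot, y to its left, z up, the work surface at z = 0. Lengths are in m, angles in rad, forces in N, time in s.
With the tool pointing down it reaches from about 0.425 to 0.95 m from the base axis. Payload 3.5 kg.
Tool frame: the origin (TCP) lies at the very end of the fingers, on their centre line; the grasp point (between the pads) lies 19 mm behind it (tcp_to_grasp is the distance from the TCP to the grasp point, in m); z points along the fingers, y is the direction in which the jaws open and shut (so a half turn about z gives the same grasp; the last joint's range is limited). The gripper opens to 85 mm and grips with 20 to 120 N. Pads are 22 mm wide; open, the fingers measure 114 mm over their backs; the gripper's body (76 mm by 85 mm) begins 54 mm behind the grasp point. The pads swing forward as they close: fully open they stand 13 mm farther back than shut.
Start: joints at [-1.29, 0.286, 1.577, -0, 1.279, -0.15], TCP at [0.282, -0.613, 0.231] pointing down, gripper open.
Joint ranges: [-2.77, 2.77], [-0.9, 2.22], [0.21, 2.48], [-1.53, 4.67], [0.24, 2.81], [-2.84, 2.84]. Speed limits (rad/s): [2.79, 2.79, 3.14, 3.14, 3.14, 3.14].

### API

Orientations are given as a unit quaternion [x, y, z, w].
In Python, from plant import * gives the robot as it stands. The module is installed in compiled form; this text tells all that it offers.
- The arm moves only by the tool arm_command, never from a script. Its argument "steps" is a list of rows, each a list of 3 entries, a list of its own where there are three numbers: the turn, a rotation vector about the tool's x, y, z in rad, then the shift along the tool's x, y, z in m, then the gripper command: -1 is shut, 1 is fully open, values between are in proportion. A call has 1 to 12 rows; each row is the pose to reach, as a shift and turn from the pose measured when the call began, along the tool's axes at that moment; what a row does not reach only later rows make up. A row lasts 1/8 s, in which the tool goes at most 62.5 mm and 10.7 degrees, less where a joint would pass 70% of its speed; a pose out of reach is approached as far as the arm can. A call with a gripper value outside its range is refused whole. The fingers move at their own pace and stop on an object; "force" is the grip in N (left out, the last holds). Time passes only in rows, so rows that repeat a pose let the fingers close. It gives the time, the measured TCP pose, the force and the opening at its end, in the units of the state.
- get_state(): the state, without advancing time (a new reading comes with each control period).
- read_camera(name): name is "side" or "top" or "wrist"; returns a dict with "frame" (480x640x3 uint8, red, green, blue), "vfov" (degrees; the focal length in pixels is half the picture's height over the tangent of half this angle, whatever the lens; pixels are square), "cx", "cy" (the principal point, pixels), "dist" ([k1, k2, p1, p2, k3] as OpenCV has them; the pictures are not rectified), "position" and "rotation" of the camera in the world; the wrist camera has in their place "mount" (4x4, takes a point from camera to tool coordinates, whose origin is the TCP and whose axes are the flange's). Camera axes: x right, y up, looking along -z (the intrinsics and any distortion apply to the point x, -y, -z); pixel columns grow to the right and rows downward; lengths in m; the calibration is good to about 2 mm. A picture is of the moment at which its call begins: read the wrist's pose just before it. There is no depth.
- sign_off(): hands the job in, once; it reports no verdict.
The state is a dict: "time": time; "qpos": joint angles; "dq": joint speeds; "joint_efforts": joint torques, N m; "eef_pos": TCP position; "tcp_rot": TCP orientation; "contact_force": force on the tool from outside, world axes, zero at the start; "wrist_torque": the same for the moment, N m; "opening": opening from 0.0 (shut) to 1.0 (fully open).
Only numpy, scipy, OpenCV 4.12 (cv2) and the standard library are available. Lean on these libraries where they do the work, as an engineer would, in place of code of your own. Each camera call takes 0.05 s, during which the arm holds its last target.

## Working session

There is one attempt and no reset: what is moved stays moved. The work goes in short steps, Python scripts to look and compute and a tool call to move; the robot and the scene stay as the last step left them, time stands still between calls to the robot, and variables do not carry over. Pictures are saved under pics/ and viewed, and the job is handed in when it is done.

Besides the shell and the picture viewer there is one more tool, called as name(argument=value, ...), one argument or row to a line, values as JSON. arm_command: Moves the arm, as the interface text tells. Its arguments: {"type":"object","properties":{"steps":{"type":"array"},"force":{"type":"number"}},"required":["steps"]}

```bash
mkdir -p pics; ls; python3 - <<'E'
from plant import *
import cv2
s=get_state(); print({k:(v if not hasattr(v,'round') else v) for k,v in s.items()})
for n in("top","side","wrist"):
    c=read_camera(n); cv2.imwrite(f"pics/{n}0.png",c["frame"][:,:,::-1])
    print(n,{k:v for k,v in c.items() if k!="frame"})
E
```

```text
pics
{'time': 0.0, 'qpos': array([-1.29001188e+00,  2.87201801e-01,  1.57816657e+00,  5.09873520e-05,
        1.27858382e+00, -1.50005427e-01]), 'dq': array([-0.00054195,  0.00061278, -0.00061062,  0.00049049,  0.0003413 ,
       -0.00015393]), 'joint_efforts': array([ 2.32362181e-04, -4.05980945e+01, -2.92626125e+01, -1.11345289e-04,
        5.77364874e-03, -3.69952645e-06]), 'eef_pos': array([ 0.28172575, -0.61268474,  0.22992872]), 'tcp_rot': array([ 9.76892955e-01,  2.13725904e-01, -5.27375220e-05, -1.17884392e-03]), 'contact_force': array([ 0.25488798, -0.33948154, -0.21455123]), 'wrist_torque': array([-0.02514406, -0.0543415 ,  0.0052292 ]), 'opening': 0.9960577649031596}
top {'vfov': 44.11343523215091, 'cx': 321.14753062599164, 'cy': 233.99597219403876, 'dist': array([-0.01051312,  0.        ,  0.        ,  0.        ,  0.        ]), 'position': array([ 0.29258343, -0.01562422,  1.71998014]), 'rotation': array([-0.05896591,  0.05350865,  0.71258451, -0.6970532 ])}
side {'vfov': 56.11877514966099, 'cx': 314.8090048754372, 'cy': 245.5039080730854, 'dist': array([-0.02576009,  0.        ,  0.        ,  0.        ,  0.        ]), 'position': array([0.27478534, 0.73486568, 0.80653092]), 'rotation': array([-0.07108329,  0.38747603,  0.90408412, -0.16565447])}
wrist {'vfov': 67.32260607864319, 'cx': 314.7511017064156, 'cy': 239.58454736866418, 'dist': array([0.02294265, 0.        , 0.        , 0.        , 0.        ]), 'mount': array([[ 2.91805714e-04,  9.52184546e-01,  3.05523330e-01,
         7.73459139e-02],
       [ 9.99999787e-01, -4.56051270e-04,  4.66214218e-04,
        -4.21244169e-04],
       [ 5.83256276e-04,  3.05523129e-01, -9.52184477e-01,
        -1.42002105e-01],
       [ 0.00000000e+00,  0.00000000e+00,  0.00000000e+00,
         1.00000000e+00]])}
```

View pics/top0.png

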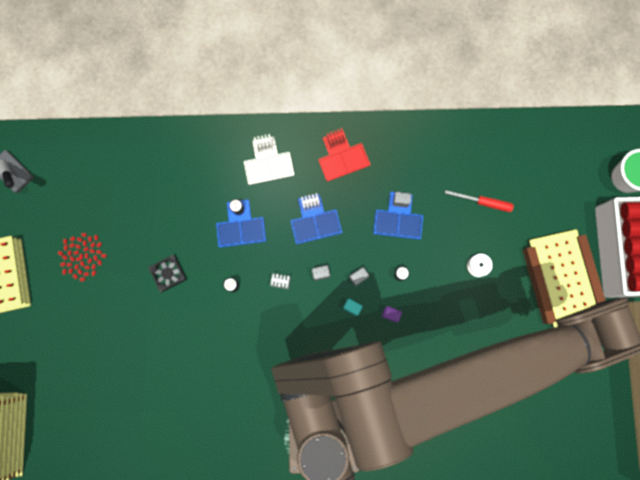

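View pics/side0.png

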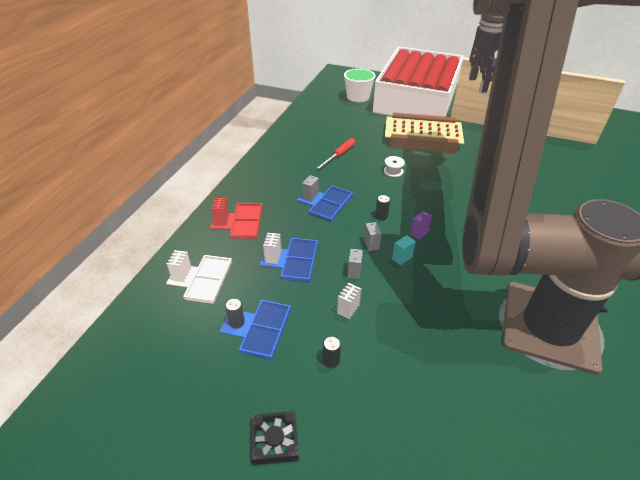

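View pics/wrist0.png

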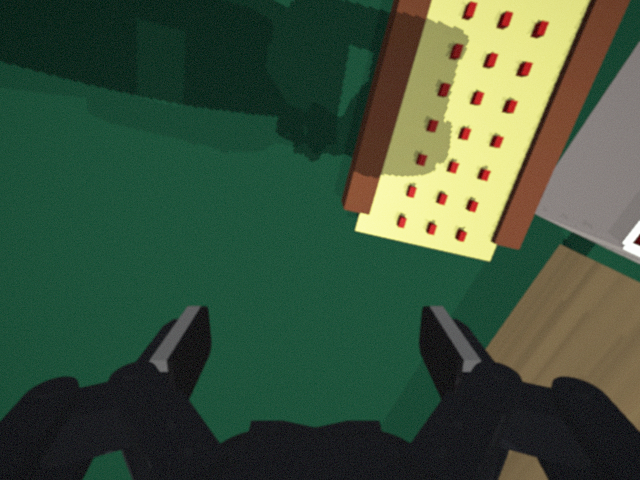

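```bash
cat > h.py <<'E'
import numpy as np, cv2
from scipy.spatial.transform import Rotation as R
F=np.diag([1.,-1,-1])
def K(c):
    f=240/np.tan(np.radians(c["vfov"])/2); return np.array([[f,0,c["cx"]],[0,f,c["cy"]],[0,0,1]])
def pose(c,st=None):
    if "mount" in c:
        T=np.eye(4);T[:3,:3]=R.from_quat(st["tcp_rot"]).as_matrix();T[:3,3]=st["eef_pos"]
        T=T@c["mount"]; return T[:3,:3],T[:3,3]
    return R.from_quat(c["rotation"]).as_matrix(),np.array(c["position"])
def proj(c,P,st=None):
    Rw,p=pose(c,st); P=np.atleast_2d(P).astype(float)
    Q=(P-p)@Rw@F
    return cv2.projectPoints(Q,np.zeros(3),np.zeros(3),K(c),c["dist"])[0][:,0]
def back(c,uv,z,st=None):
    Rw,p=pose(c,st); uv=np.atleast_2d(uv).astype(float)
    n=cv2.undistortPoints(uv[:,None],K(c),c["dist"])[:,0]
    d=np.c_[n,np.ones(len(n))]@F@Rw.T
    return p+d*((z-p[2])/d[:,2])[:,None]
E
python3 - <<'E'
from plant import *
from h import *
c=read_camera("top")
# part tops z~.06 ; trays z .012
pts={"canL":(231,284,.062),"sink":(280,281,.06),"filmL":(321,272,.058),"filmR":(360,275,.058),"canR":(402,272,.062),"Tcan":(241,231,.012),"Tsink":(316,225,.012),"Tfilm":(399,222,.012),"fan":(168,272,.025),"spool":(480,265,.036),"teal":(353,306,.05),"purple":(393,314,.05)}
for k,v in pts.items(): print(k,back(c,v[:2],v[2])[0].round(3))
im=c["frame"][:,:,::-1]
cv2.imwrite("pics/crop.png",cv2.resize(im[180:330,205:425],None,fx=3.6,fy=3.6,interpolation=cv2.INTER_CUBIC)[:600,:800])
E
```

```text
canL [0.423 0.25  0.062]
sink [0.428 0.113 0.06 ]
filmL [ 0.451 -0.003  0.058]
filmR [ 0.44  -0.112  0.058]
canR [ 0.446 -0.23   0.062]
Tcan [0.581 0.229 0.012]
Tsink [0.594 0.009 0.012]
Tfilm [ 0.597 -0.234  0.012]
fan [0.464 0.438 0.025]
spool [ 0.463 -0.456  0.036]
teal [ 0.355 -0.09   0.05 ]
purple [ 0.33  -0.201  0.05 ]
```

View pics/crop.png

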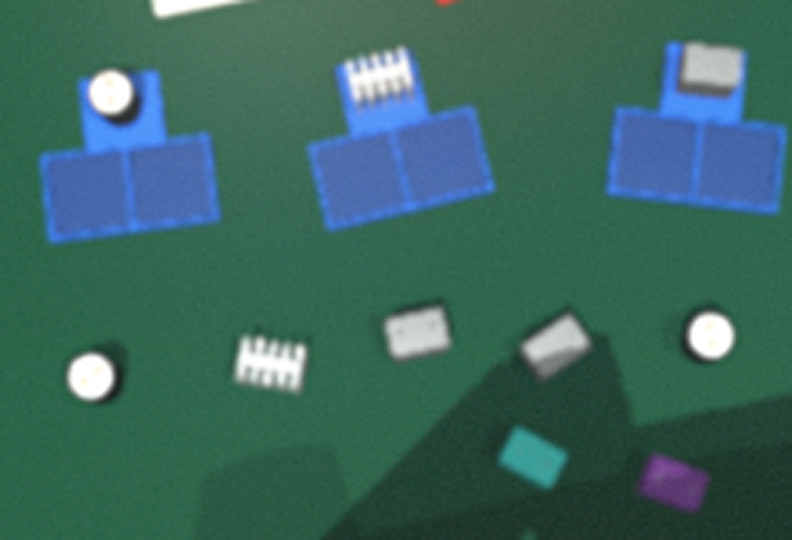

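```bash
cat >> h.py <<'E'
def mv(st,pos,psi=None,down=True):
    """print rotvec and shift in tool axes to reach pos with tool straight down, tool x at world angle psi(deg)"""
    M=R.from_quat(st["tcp_rot"]); m=M.as_matrix()
    cur=np.degrees(np.arctan2(m[1,0],m[0,0]))
    if psi is None: psi=cur
    a=np.radians(psi); T=np.array([[np.cos(a),np.sin(a),0],[np.sin(a),-np.cos(a),0],[0,0,-1]]).T.T
    T=np.c_[[np.cos(a),np.sin(a),0],[np.sin(a),-np.cos(a),0],[0,0,-1]]
    rv=(M.inv()*R.from_matrix(T)).as_rotvec()
    d=m.T@(np.array(pos)-st["eef_pos"])
    print("psi",cur.round(1),"->",round(psi,1),"turn",rv.round(3).tolist(),"shift",d.round(4).tolist(),"rows",round(max(np.linalg.norm(d)/.0625,np.degrees(np.linalg.norm(rv))/10.7),1))
E
python3 - <<'E'
from plant import *
from h import *
mv(get_state(),[.5,-.3,.32],90)
E
```

```text
psi 24.7 -> 90 turn [-0.001, -0.001, -1.14] shift [0.329, -0.1933, -0.0892] rows 6.3
```

arm_command(
  steps=[
    [[0,0,-1.14],[0.329,-0.193,-0.089],1],
    [[0,0,-1.14],[0.329,-0.193,-0.089],1],
    [[0,0,-1.14],[0.329,-0.193,-0.089],1],
    [[0,0,-1.14],[0.329,-0.193,-0.089],1],
    [[0,0,-1.14],[0.329,-0.193,-0.089],1],
    [[0,0,-1.14],[0.329,-0.193,-0.089],1],
    [[0,0,-1.14],[0.329,-0.193,-0.089],1],
    [[0,0,-1.14],[0.329,-0.193,-0.089],1],
    [[0,0,-1.14],[0.329,-0.193,-0.089],1],
    [[0,0,-1.14],[0.329,-0.193,-0.089],1],
  ],
)

```text
time: 1.45
eef_pos: [0.4992, -0.3015, 0.3189]
tcp_rot: [0.708, 0.706, 0.0, -0.001]
contact_force: [0.4, -0.6, 0.1]
opening: 1.0
```

```bash
cat > snap.py <<'E'
import sys,pickle
from plant import *
from h import *
s=get_state(); c=read_camera("wrist"); n=sys.argv[1]
pickle.dump((s,c),open(f"pics/{n}.pkl","wb"))
cv2.imwrite(f"pics/{n}.png",c["frame"][:,:,::-1])
print(s["time"],s["eef_pos"].round(4),s["qpos"].round(3),s["opening"])
E
python3 snap.py w1
```

```text
1.45 [ 0.4992 -0.3015  0.3189] [-7.170e-01  3.100e-02  1.705e+00  1.000e-03  1.408e+00 -7.150e-01] 0.9996125166729228
```

View pics/w1.png

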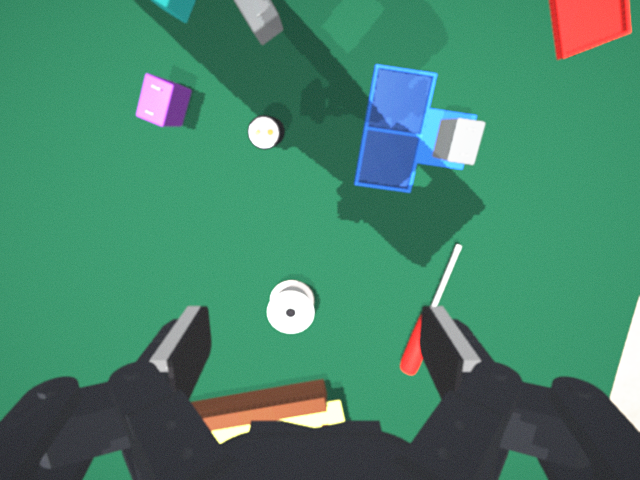

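```bash
python3 - <<'E'
import pickle
from h import *
from plant import *
s,c=pickle.load(open("pics/w1.pkl","rb"))
print(back(c,(264,132),.062,s).round(4))
q=back(c,[(377,65),(436,74),(409.5,191.5),(355.5,184.5)],.012,s).round(4);print(q,q.mean(0),np.linalg.norm(np.diff(q,axis=0),axis=1))
mv(get_state(),[.5,-.08,.32],90)
t=read_camera("top"); q=back(t,(np.array([(615,107),(787,125),(780,213),(607,194)])+.5)/3.6-.5+[205,180],.012);print(q.mean(0))
E
```

```text
[[ 0.444  -0.2307  0.062 ]]
[[ 0.5679 -0.1599  0.012 ]
 [ 0.6351 -0.1696  0.012 ]
 [ 0.616  -0.3033  0.012 ]
 [ 0.5482 -0.2943  0.012 ]] [ 0.5918   -0.231775  0.012   ] [0.06789647 0.1350574  0.06839474]
psi 89.9 -> 90 turn [-0.001, -0.002, -0.003] shift [0.2215, 0.0001, -0.0004] rows 3.5
[ 0.591555   -0.23162368  0.012     ]
```

Sizes come out at 68×135 mm (true 70×137) and the two cameras agree to within 1 mm.

arm_command(
  steps=[
    [[0,0,0],[0.22,0,0],1],
    [[0,0,0],[0.22,0,0],1],
    [[0,0,0],[0.22,0,0],1],
    [[0,0,0],[0.22,0,0],1],
    [[0,0,0],[0.22,0,0],1],
    [[0,0,0],[0.22,0,0],1],
  ],
)

```text
time: 2.3
eef_pos: [0.4999, -0.0823, 0.3197]
tcp_rot: [0.708, 0.706, 0.0, -0.001]
contact_force: [0.4, 1.0, 0.3]
opening: 0.999
```

```bash
python3 snap.py w2
```

```text
2.3 [ 0.4999 -0.0823  0.3197] [-3.640e-01 -1.480e-01  1.875e+00  1.000e-03  1.416e+00 -3.610e-01] 0.9986648195677674
```

View pics/w2.png

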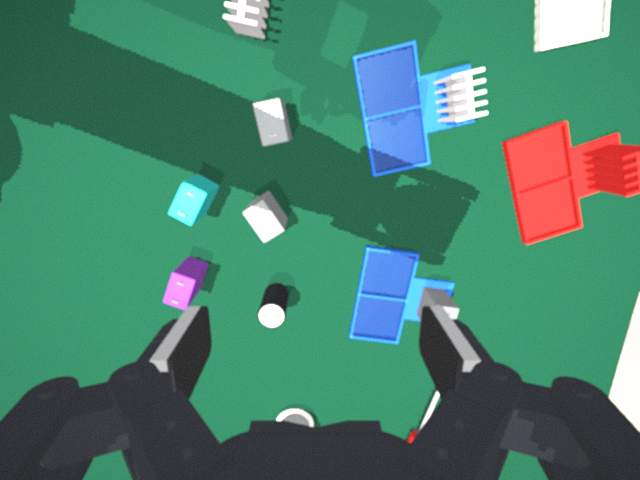

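arm_command(
  steps=[
    [[0,0,0],[0.2,0,0],1],
    [[0,0,0],[0.2,0,0],1],
    [[0,0,0],[0.2,0,0],1],
    [[0,0,0],[0.2,0,0],1],
    [[0,0,0],[0.2,0,0],1],
    [[0,0,0],[0.2,0,0],1],
  ],
)

```text
time: 3.1
eef_pos: [0.5011, 0.1156, 0.3197]
tcp_rot: [0.709, 0.705, -0.0, -0.001]
contact_force: [-0.2, 0.3, 0.3]
opening: 0.999
```

```bash
python3 snap.py w3; python3 - <<'E'
import cv2
a=cv2.imread("pics/w2.png")[60:260,220:440];cv2.imwrite("pics/w2c.png",cv2.resize(a,None,fx=3,fy=3,interpolation=2))
a=cv2.imread("pics/w3.png")[60:310,210:450];cv2.imwrite("pics/w3c.png",cv2.resize(a,None,fx=2.4,fy=2.4,interpolation=2))
E
```

```text
3.1 [0.5011 0.1156 0.3197] [ 2.900e-02 -1.300e-01  1.859e+00  1.000e-03  1.414e+00  3.500e-02] 0.9991528980936443
```

View pics/w3.png

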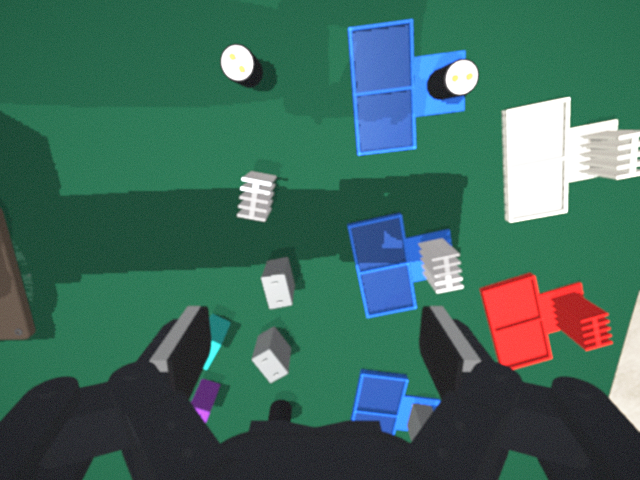

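View pics/w2c.png

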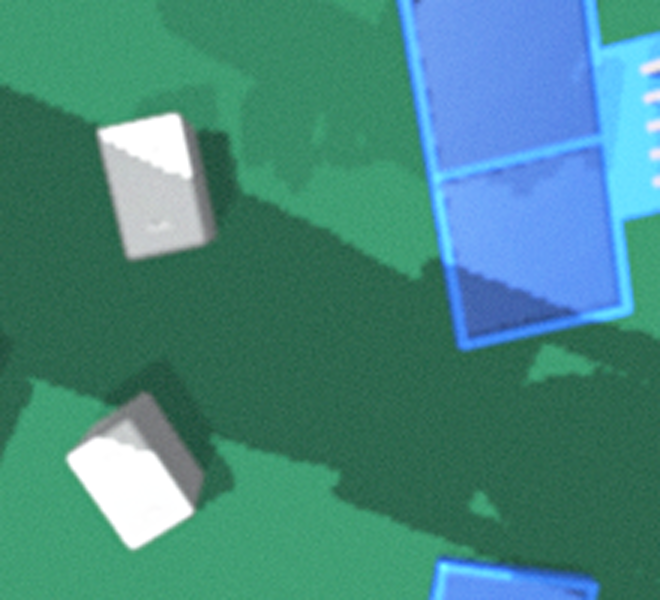

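View pics/w3c.png

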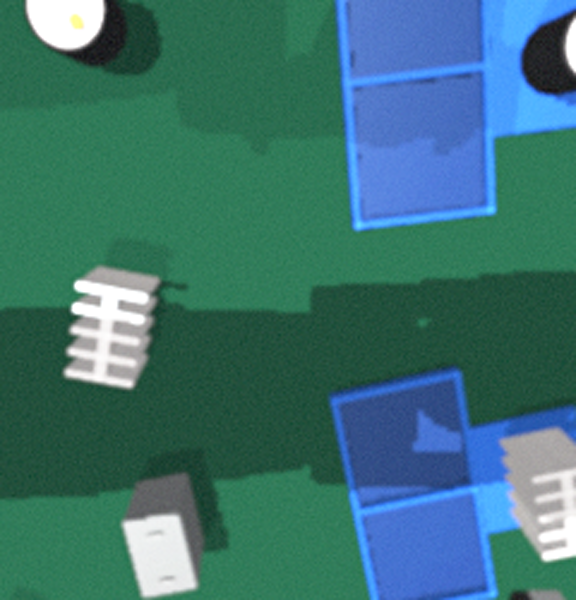

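```bash
python3 - <<'E'
import pickle
from h import *
s2,c2=pickle.load(open("pics/w2.pkl","rb")); s3,c3=pickle.load(open("pics/w3.pkl","rb"))
u3=lambda a:(np.array(a)+.5)/2.4-.5+[210,60]
u2=lambda a:(np.array(a)+.5)/3-.5+[220,60]
def show(n,c,s,uv,z):
    q=back(c,uv,z,s); e=np.diff(np.r_[q,q[:1]],axis=0)[:,:2]
    print(n,q.mean(0).round(4),"len",(np.linalg.norm(e,axis=1)*1e3).round(1),"ang",(np.degrees(np.arctan2(e[:,1],e[:,0]))%180).round(1))
show("filmL",c3,s3,u3([(124,522),(182,515),(198,588),(145,598)]),.058)
show("filmR",c2,s2,u2([(67,458),(125,418),(193,512),(133,550)]),.058)
show("sink",c3,s3,u3([(76,281),(149,297),(134,388),(65,375)]),.060)
show("Tcan",c3,s3,[(349,28),(412,20),(416,148),(359,155)],.012)
show("Tsink",c3,s3,[(349,225),(402,215),(416,307),(369,317)],.012)
show("Tsink2",c2,s2,[(353,57),(416,41),(430,163),(374,175)],.012)
print("canL",back(c3,(238,63),.062,s3))
E
```

```text
filmL [ 0.4527 -0.0019  0.058 ] len [29.7 41.7 28.3 43.9] ang [  7.1  99.8  11.5 101.5]
filmR [ 0.4384 -0.1106  0.058 ] len [27.6 44.5 28.6 43.9] ang [ 34.  123.6  32.8 122.4]
sink [0.4307 0.1132 0.06  ] len [34.2 44.5 33.3 45.3] ang [167.3  78.3 168.6  79.4]
Tcan [0.5798 0.2294 0.012 ] len [ 68.6 135.5  68.9 136.3] ang [ 5.7 96.7  6.4 96.5]
Tsink [0.5918 0.01   0.012 ] len [ 68.6 134.3  66.3 137.5] ang [ 10.8 102.1  13.5 103. ]
Tsink2 [0.5908 0.0092 0.012 ] len [ 70.7 135.3  69.1 134.5] ang [ 12.5 102.2  11.9 102.9]
canL [[0.42336409 0.25232751 0.062     ]]
```

```bash
python3 - <<'E'
from plant import *
from h import *
s=get_state(); mv(s,[.4307,.1132,.12],78.5); mv(s,[.4307,.1132,.022],78.5)
E
```

```text
psi 89.6 -> 78.5 turn [-0.002, -0.001, 0.194] shift [-0.0031, -0.07, 0.1998] rows 3.4
psi 89.6 -> 78.5 turn [-0.002, -0.001, 0.194] shift [-0.0032, -0.0699, 0.2978] rows 4.9
```

arm_command(
  steps=[
    [[0,0,0.194],[-0.003,-0.07,0.2],1],
    [[0,0,0.194],[-0.003,-0.07,0.2],1],
    [[0,0,0.194],[-0.003,-0.07,0.2],1],
    [[0,0,0.194],[-0.003,-0.07,0.2],1],
    [[0,0,0.194],[-0.003,-0.07,0.2],1],
    [[0,0,0.194],[-0.003,-0.07,0.25],1],
    [[0,0,0.194],[-0.003,-0.07,0.298],1],
    [[0,0,0.194],[-0.003,-0.07,0.298],1],
    [[0,0,0.194],[-0.003,-0.07,0.298],1],
  ],
)

```text
time: 4.28
eef_pos: [0.4332, 0.1132, 0.0244]
tcp_rot: [0.775, 0.633, 0.001, 0.0]
contact_force: [1.1, -1.0, 0.9]
opening: 1.003
```

```bash
python3 snap.py w4;python3 - <<'E'
from plant import *
from h import *
mv(get_state(),[.4307,.1132,.022],78.5)
E
```

```text
4.275 [0.4332 0.1132 0.0244] [2.800e-02 7.600e-02 2.252e+00 2.000e-03 8.100e-01 2.280e-01] 1.003287131239759
psi 78.5 -> 78.5 turn [0.004, -0.002, -0.0] shift [-0.0007, -0.0028, 0.0028] rows 0.1
```

View pics/w4.png

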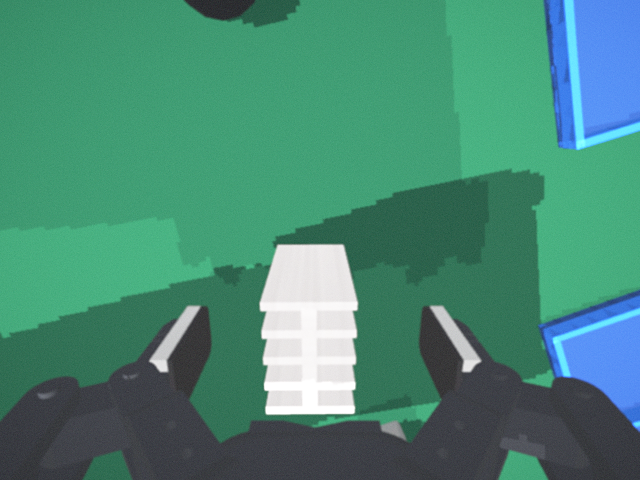

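arm_command(
  force=40,
  steps=[
    [[0,0,0],[0,-0.003,0.002],1],
    [[0,0,0],[0,-0.003,0.002],-1],
    [[0,0,0],[0,-0.003,0.002],-1],
    [[0,0,0],[0,-0.003,0.002],-1],
    [[0,0,0],[0,-0.003,0.002],-1],
    [[0,0,0],[0,-0.003,0.002],-1],
    [[0,0,0],[0,-0.003,0.002],-1],
    [[0,0,0],[0,-0.003,0.002],-1],
    [[0,0,0],[0,-0.003,0.002],-1],
    [[0,0,0],[0,-0.003,-0.03],-1],
    [[0,0,0],[0,-0.003,-0.06],-1],
    [[0,0,0],[0,-0.003,-0.06],-1],
  ],
)

```text
time: 5.82
eef_pos: [0.4322, 0.1138, 0.0865]
tcp_rot: [0.774, 0.633, 0.004, 0.003]
contact_force: [0.2, -0.2, -0.8]
opening: 0.364
```

```bash
python3 snap.py w5
```

```text
5.825 [0.4322 0.1138 0.0865] [ 2.900e-02 -5.200e-02  2.237e+00  1.000e-03  9.460e-01  2.290e-01] 0.364138012739009
```

View pics/w5.png

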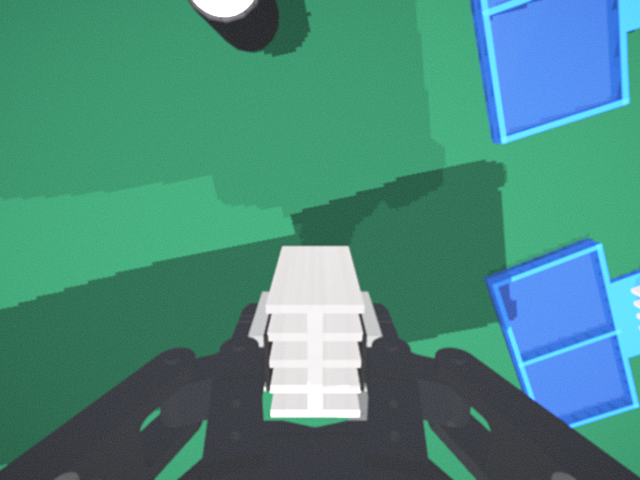

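```bash
python3 - <<'E'
from plant import *
from h import *
s=get_state();mv(s,[.581,.0416,.12],102.3);mv(s,[.581,.0416,.028],102.3)
E
```

```text
psi 78.5 -> 102.3 turn [0.006, -0.001, -0.416] shift [-0.0407, 0.1618, -0.0343] rows 2.7
psi 78.5 -> 102.3 turn [0.006, -0.001, -0.416] shift [-0.0409, 0.1613, 0.0577] rows 2.8
```

arm_command(
  steps=[
    [[0,0,0],[-0.005,0.02,-0.034],-1],
    [[0,0,-0.2],[-0.02,0.08,-0.034],-1],
    [[0.006,0,-0.416],[-0.041,0.162,-0.034],-1],
    [[0.006,0,-0.416],[-0.041,0.162,-0.034],-1],
    [[0.006,0,-0.416],[-0.041,0.162,-0.034],-1],
    [[0.006,0,-0.416],[-0.041,0.162,-0.034],-1],
    [[0.006,0,-0.416],[-0.041,0.162,0.01],-1],
    [[0.006,0,-0.416],[-0.041,0.162,0.04],-1],
    [[0.006,0,-0.416],[-0.041,0.162,0.05],-1],
    [[0.006,0,-0.416],[-0.041,0.162,0.05],-1],
  ],
)

```text
time: 7.12
eef_pos: [0.5807, 0.0419, 0.0353]
tcp_rot: [0.627, 0.779, 0.0, -0.001]
contact_force: [1.5, -0.3, -0.8]
opening: 0.37
```

```bash
python3 snap.py w6; python3 - <<'E'
from plant import *
from h import *
s=get_state();mv(s,[.581,.0416,.028],102.3)
t=read_camera("side"); cv2.imwrite("pics/s6.png",cv2.resize(t["frame"][200:380,200:440,::-1],None,fx=3,fy=3,interpolation=2))
E
```

```text
7.125 [0.5807 0.0419 0.0353] [-0.103  0.324  1.926  0.002  0.893 -0.319] 0.3695975165533855
psi 102.3 -> 102.3 turn [0.001, -0.001, 0.001] shift [0.0001, -0.0008, 0.0085] rows 0.1
```

View pics/w6.png

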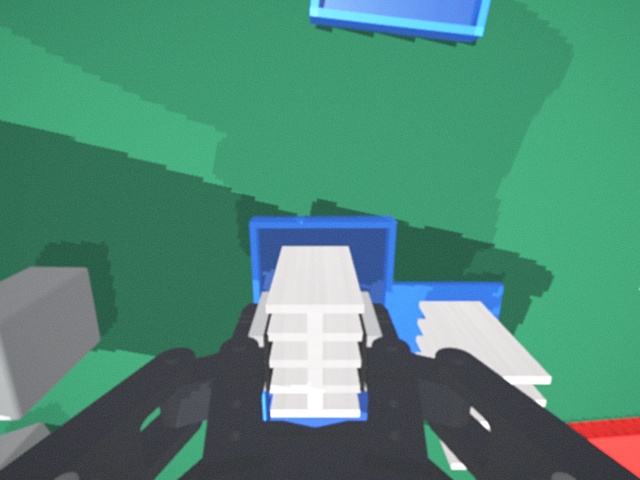

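View pics/s6.png

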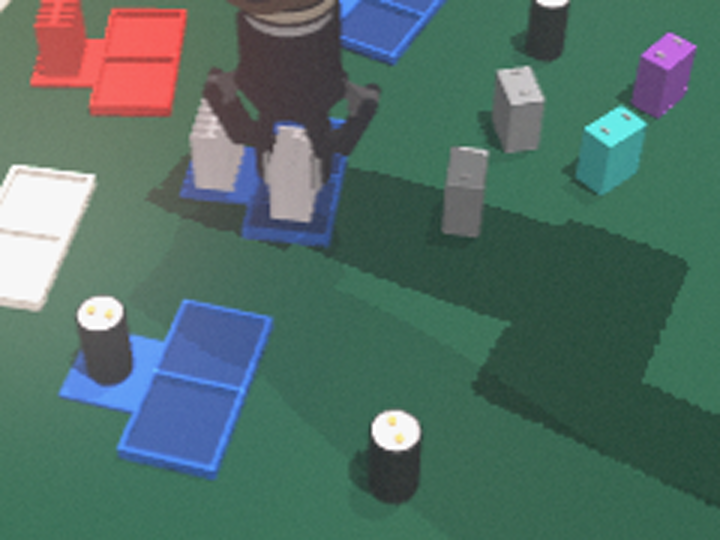

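arm_command(
  steps=[
    [[0,0,0],[0,0,0.005],-1],
    [[0,0,0],[0,0,0.008],-1],
    [[0,0,0],[0,0,0.008],-1],
    [[0,0,0],[0,0,0.008],-1],
  ],
)

```text
time: 7.72
eef_pos: [0.5825, 0.0415, 0.0292]
tcp_rot: [0.627, 0.779, 0.001, 0.001]
contact_force: [0.0, -1.0, -0.4]
opening: 0.367
```

arm_command(
  steps=[
    [[0,0,0],[0,0,0.002],-1],
    [[0,0,0],[0,0,0.003],-1],
    [[0,0,0],[0,0,0.003],-1],
  ],
)

```text
time: 8.1
eef_pos: [0.5828, 0.0414, 0.0271]
tcp_rot: [0.627, 0.779, 0.001, 0.001]
contact_force: [-2.2, -0.7, 5.2]
opening: 0.367
```

arm_command(
  steps=[
    [[0,0,0],[0,0,0],0.0],
    [[0,0,0],[0,0,0],0.15],
    [[0,0,0],[0,0,0],0.15],
    [[0,0,0],[0,0,0],0.15],
    [[0,0,0],[0,0,-0.03],0.15],
    [[0,0,0],[0,0,-0.08],0.15],
    [[0,0,0],[0,0,-0.11],0.15],
    [[0,0,0],[0,0,-0.11],0.15],
  ],
)

```text
time: 9.1
eef_pos: [0.5847, 0.0411, 0.1405]
tcp_rot: [0.627, 0.779, 0.003, 0.004]
contact_force: [0.4, -0.2, -0.1]
opening: 0.576
```

```bash
python3 snap.py w7; python3 - <<'E'
from plant import *
from h import *
s=get_state();mv(s,[.4234,.2515,.13],100);mv(s,[.4234,.2515,.024],100)
E
```

```text
9.1 [0.5847 0.0411 0.1405] [-1.030e-01  1.790e-01  1.880e+00  1.000e-03  1.074e+00 -3.190e-01] 0.575838430048395
psi 102.3 -> 100 turn [0.005, 0.0, 0.041] shift [0.2395, -0.1111, 0.0073] rows 4.2
psi 102.3 -> 100 turn [0.005, 0.0, 0.041] shift [0.2396, -0.1117, 0.1133] rows 4.6
```

View pics/w7.png

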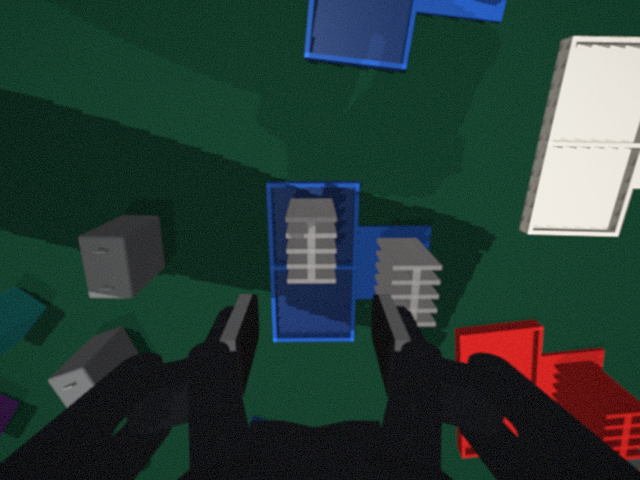

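arm_command(
  steps=[
    [[0,0,0.04],[0.24,-0.111,0.007],1],
    [[0,0,0.04],[0.24,-0.111,0.007],1],
    [[0,0,0.04],[0.24,-0.111,0.007],1],
    [[0,0,0.04],[0.24,-0.111,0.007],1],
    [[0,0,0.04],[0.24,-0.111,0.007],1],
    [[0,0,0.04],[0.24,-0.111,0.007],1],
    [[0,0,0.04],[0.24,-0.111,0.06],1],
    [[0,0,0.04],[0.24,-0.111,0.113],1],
    [[0,0,0.04],[0.24,-0.111,0.113],1],
    [[0,0,0.04],[0.24,-0.111,0.113],1],
  ],
)

```text
time: 10.4
eef_pos: [0.4257, 0.2516, 0.0256]
tcp_rot: [0.643, 0.766, 0.003, 0.002]
contact_force: [-0.6, 0.3, -0.3]
opening: 1.0
```

```bash
python3 snap.py w8; python3 - <<'E'
from plant import *
from h import *
s=get_state();mv(s,[.4234,.2515,.023],100)
E
```

```text
10.4 [0.4257 0.2516 0.0256] [ 3.290e-01  1.690e-01  2.144e+00 -2.000e-03  8.220e-01  1.560e-01] 0.9997695719885931
psi 100.0 -> 100 turn [0.009, -0.0, -0.0] shift [-0.0, -0.0031, 0.0035] rows 0.1
```

View pics/w8.png

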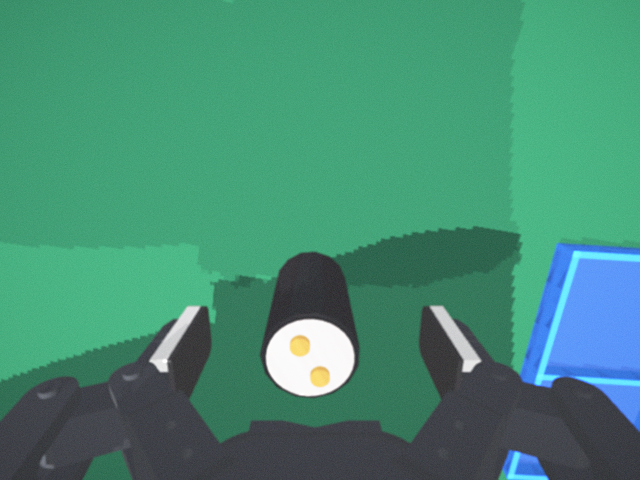

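```bash
python3 - <<'E'
import pickle
from h import *
s,c=pickle.load(open("pics/w8.pkl","rb"));print(back(c,(311,357),.062,s),proj(c,[s["eef_pos"]+[0,0,.037]],s))
E
```

```text
[[0.42300397 0.25350583 0.062     ]] [[317.91671671 363.84988779]]
```

arm_command(
  force=40,
  steps=[
    [[0.009,0,0],[0,-0.003,0.003],1],
    [[0.009,0,0],[0,-0.003,0.003],-1],
    [[0.009,0,0],[0,-0.003,0.003],-1],
    [[0.009,0,0],[0,-0.003,0.003],-1],
    [[0.009,0,0],[0,-0.003,0.003],-1],
    [[0.009,0,0],[0,-0.003,0.003],-1],
    [[0.009,0,0],[0,-0.003,0.003],-1],
    [[0.009,0,0],[0,-0.003,0.003],-1],
  ],
)

```text
time: 11.45
eef_pos: [0.4238, 0.2518, 0.0239]
tcp_rot: [0.643, 0.766, 0.0, 0.0]
contact_force: [-0.5, -0.0, 5.4]
opening: 0.399
```

```bash
python3 - <<'E'
from plant import *
from h import *
s=get_state();mv(s,[.4234,.2515,.12],100);mv(s,[.5733,.262,.12],96.3);mv(s,[.5733,.262,s["eef_pos"][2]+.004],96.3)
E
```

```text
psi 100.0 -> 100 turn [0.001, -0.0, -0.0] shift [-0.0001, -0.0004, -0.0961] rows 1.5
psi 100.0 -> 96.3 turn [0.001, -0.0, 0.064] shift [-0.0158, 0.1491, -0.0959] rows 2.8
psi 100.0 -> 96.3 turn [0.001, -0.0, 0.064] shift [-0.0158, 0.149, -0.0039] rows 2.4
```

arm_command(
  steps=[
    [[0,0,0],[0,0,-0.05],-1],
    [[0,0,0],[0,0,-0.096],-1],
    [[0,0,0.064],[-0.005,0.05,-0.096],-1],
    [[0,0,0.064],[-0.011,0.1,-0.096],-1],
    [[0,0,0.064],[-0.016,0.149,-0.096],-1],
    [[0,0,0.064],[-0.016,0.149,-0.096],-1],
    [[0,0,0.064],[-0.016,0.149,-0.096],-1],
    [[0,0,0.064],[-0.016,0.149,-0.06],-1],
    [[0,0,0.064],[-0.016,0.149,-0.02],-1],
    [[0,0,0.064],[-0.016,0.149,-0.01],-1],
    [[0,0,0.064],[-0.016,0.149,-0.008],-1],
    [[0,0,0.064],[-0.016,0.149,-0.008],-1],
  ],
)

```text
time: 12.95
eef_pos: [0.5743, 0.2622, 0.0339]
tcp_rot: [0.667, 0.745, 0.002, 0.001]
contact_force: [-0.0, 0.9, -0.5]
opening: 0.399
```

```bash
python3 snap.py w9; python3 - <<'E'
from plant import *
from h import *
s=get_state();mv(s,[.5733,.262,.0275],96.3)
E
```

```text
12.95 [0.5743 0.2622 0.0339] [0.268 0.415 1.805 0.    0.918 0.157] 0.3987249570909639
psi 96.3 -> 96.3 turn [0.004, -0.001, 0.0] shift [-0.0001, -0.0013, 0.0066] rows 0.1
```

View pics/w9.png

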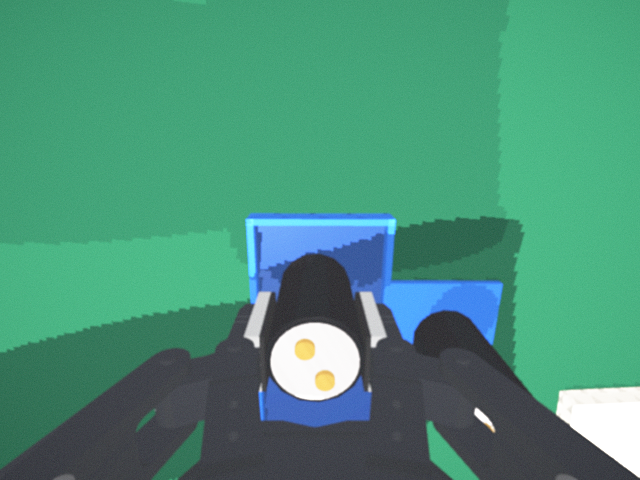

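arm_command(
  steps=[
    [[0.004,0,0],[0,-0.001,0.004],-1],
    [[0.004,0,0],[0,-0.001,0.0065],-1],
    [[0.004,0,0],[0,-0.001,0.0065],-1],
    [[0.004,0,0],[0,-0.001,0.0065],-1],
    [[0.004,0,0],[0,-0.001,0.0065],0.0],
    [[0.004,0,0],[0,-0.001,0.0065],0.2],
    [[0.004,0,0],[0,-0.001,0.0065],0.2],
    [[0.004,0,0],[0,-0.001,0.0065],0.2],
    [[0.004,0,0],[0,-0.001,-0.03],0.2],
    [[0.004,0,0],[0,-0.001,-0.08],0.2],
    [[0.004,0,0],[0,-0.001,-0.1],0.2],
    [[0.004,0,0],[0,-0.001,-0.1],0.2],
  ],
)

```text
time: 14.5
eef_pos: [0.5741, 0.2623, 0.1359]
tcp_rot: [0.667, 0.745, 0.002, 0.001]
contact_force: [0.0, -0.3, -0.4]
opening: 0.605
```

```bash
python3 snap.py w10; python3 - <<'E'
from plant import *
from h import *
s=get_state();mv(s,[.4525,-.002,.13],100.5);mv(s,[.4525,-.002,.023],100.5)
E
```

```text
14.5 [0.5741 0.2623 0.1359] [2.680e-01 2.810e-01 1.766e+00 1.000e-03 1.091e+00 1.570e-01] 0.6046249531891035
psi 96.3 -> 100.5 turn [-0.0, -0.001, -0.073] shift [-0.2491, -0.1487, 0.0034] rows 4.6
psi 96.3 -> 100.5 turn [-0.0, -0.001, -0.073] shift [-0.2492, -0.1487, 0.1104] rows 5.0
```

View pics/w10.png

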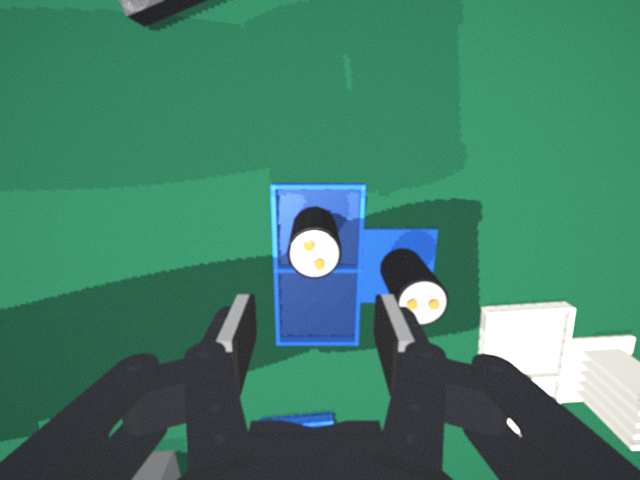

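arm_command(
  steps=[
    [[0,0,-0.073],[-0.249,-0.149,0.003],1],
    [[0,0,-0.073],[-0.249,-0.149,0.003],1],
    [[0,0,-0.073],[-0.249,-0.149,0.003],1],
    [[0,0,-0.073],[-0.249,-0.149,0.003],1],
    [[0,0,-0.073],[-0.249,-0.149,0.003],1],
    [[0,0,-0.073],[-0.249,-0.149,0.003],1],
    [[0,0,-0.073],[-0.249,-0.149,0.003],1],
    [[0,0,-0.073],[-0.249,-0.149,0.06],1],
    [[0,0,-0.073],[-0.249,-0.149,0.11],1],
    [[0,0,-0.073],[-0.249,-0.149,0.11],1],
    [[0,0,-0.073],[-0.249,-0.149,0.11],1],
  ],
)

```text
time: 15.92
eef_pos: [0.4534, -0.0014, 0.0245]
tcp_rot: [0.639, 0.769, 0.001, 0.0]
contact_force: [0.4, -0.3, -0.4]
opening: 0.995
```

```bash
python3 snap.py w11; python3 - <<'E'
from plant import *
from h import *
s=get_state();mv(s,[.4525,-.002,.023],100.5)
E
```

```text
15.925 [ 0.4534 -0.0014  0.0245] [-2.280e-01  8.900e-02  2.238e+00  1.000e-03  8.140e-01 -4.140e-01] 0.9949099526848207
psi 100.6 -> 100.5 turn [0.003, 0.001, 0.001] shift [0.0, -0.0017, 0.0024] rows 0.0
```

View pics/w11.png

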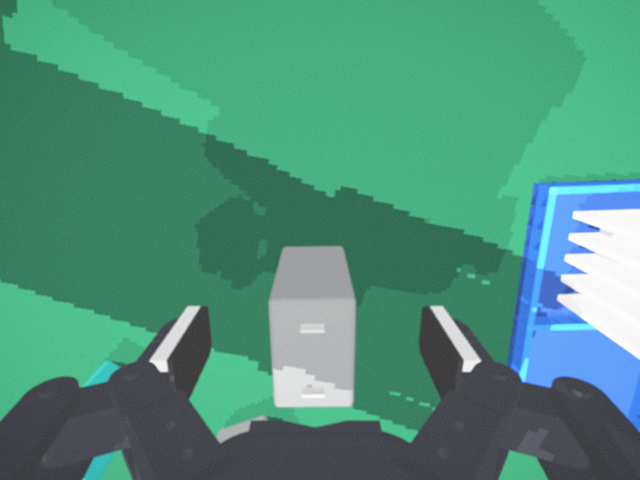

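arm_command(
  force=40,
  steps=[
    [[0,0,0],[0,-0.002,0.002],1],
    [[0,0,0],[0,-0.002,0.002],-1],
    [[0,0,0],[0,-0.002,0.002],-1],
    [[0,0,0],[0,-0.002,0.002],-1],
    [[0,0,0],[0,-0.002,0.002],-1],
    [[0,0,0],[0,-0.002,0.002],-1],
    [[0,0,0],[0,-0.002,0.002],-1],
    [[0,0,0],[0,-0.002,0.002],-1],
  ],
)

```text
time: 16.98
eef_pos: [0.4525, -0.0022, 0.0238]
tcp_rot: [0.639, 0.769, 0.001, 0.001]
contact_force: [-1.7, -0.6, 4.8]
opening: 0.342
```

```bash
python3 - <<'E'
from plant import *
from h import *
s=get_state();mv(s,[.594,-.198,.12],81.8);mv(s,[.594,-.198,s["eef_pos"][2]+.004],81.8)
E
```

```text
psi 100.6 -> 81.8 turn [0.004, 0.0, 0.328] shift [-0.2185, 0.1035, -0.0957] rows 4.2
psi 100.6 -> 81.8 turn [0.004, 0.0, 0.328] shift [-0.2185, 0.1032, -0.0035] rows 3.9
```

arm_command(
  steps=[
    [[0,0,0],[0,0,-0.05],-1],
    [[0,0,0],[0,0,-0.096],-1],
    [[0,0,0.1],[-0.05,0.024,-0.096],-1],
    [[0,0,0.2],[-0.1,0.047,-0.096],-1],
    [[0,0,0.3],[-0.15,0.071,-0.096],-1],
    [[0.004,0,0.328],[-0.2,0.095,-0.096],-1],
    [[0.004,0,0.328],[-0.2185,0.1035,-0.096],-1],
    [[0.004,0,0.328],[-0.2185,0.1035,-0.096],-1],
    [[0.004,0,0.328],[-0.2185,0.1035,-0.096],-1],
    [[0.004,0,0.328],[-0.2185,0.1035,-0.05],-1],
    [[0.004,0,0.328],[-0.2185,0.1035,-0.015],-1],
    [[0.004,0,0.328],[-0.2185,0.1035,-0.01],-1],
  ],
)

```text
time: 18.48
eef_pos: [0.5913, -0.1954, 0.031]
tcp_rot: [0.756, 0.655, -0.001, -0.004]
contact_force: [-1.1, -0.1, -0.7]
opening: 0.34
```

```bash
python3 snap.py w12; python3 - <<'E'
from plant import *
from h import *
s=get_state();mv(s,[.594,-.198,.0275],81.8)
E
```

```text
18.475 [ 0.5913 -0.1954  0.031 ] [-0.482  0.409  1.82  -0.     0.92  -0.34 ] 0.3400986422597841
psi 81.8 -> 81.8 turn [-0.004, -0.001, 0.001] shift [-0.0016, 0.0017, 0.0049] rows 0.1
```

View pics/w12.png

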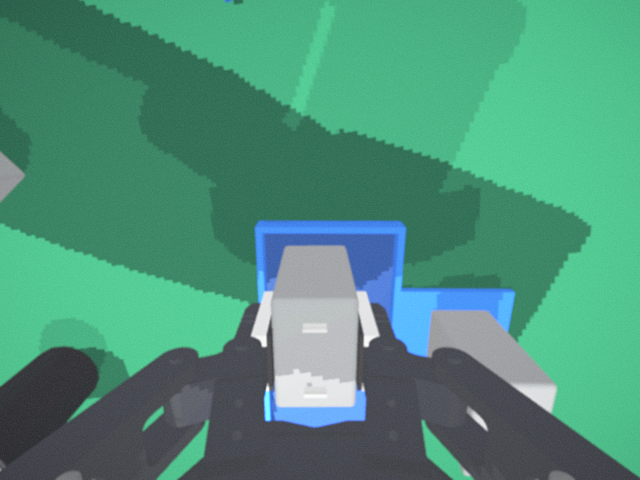

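arm_command(
  steps=[
    [[-0.004,0,0],[-0.001,0.002,0.001],-1],
    [[-0.004,0,0],[-0.001,0.002,0.003],-1],
    [[-0.004,0,0],[-0.001,0.002,0.0035],-1],
    [[-0.004,0,0],[-0.001,0.002,0.0035],-1],
    [[-0.004,0,0],[-0.001,0.002,0.0035],-1],
  ],
)

```text
time: 19.15
eef_pos: [0.5945, -0.1976, 0.0291]
tcp_rot: [0.756, 0.655, 0.0, -0.0]
contact_force: [0.5, 0.1, -0.3]
opening: 0.348
```

arm_command(
  steps=[
    [[0,0,0],[0,0,0.0015],-1],
    [[0,0,0],[0,0,0.0015],-1],
    [[0,0,0],[0,0,0.0015],-0.1],
    [[0,0,0],[0,0,0.0015],0.15],
    [[0,0,0],[0,0,0.0015],0.15],
    [[0,0,0],[0,0,0.0015],0.15],
    [[0,0,0],[0,0,-0.03],0.15],
    [[0,0,0],[0,0,-0.08],0.15],
    [[0,0,0],[0,0,-0.105],0.15],
    [[0,0,0],[0,0,-0.105],0.15],
  ],
)

```text
time: 20.4
eef_pos: [0.5961, -0.1985, 0.1372]
tcp_rot: [0.756, 0.655, 0.002, 0.002]
contact_force: [0.2, 0.0, -0.7]
opening: 0.576
```

```bash
python3 snap.py w13; python3 - <<'E'
from plant import *
from h import *
s=get_state();mv(s,[.4385,-.1106,.13],123);mv(s,[.4385,-.1106,.023],123)
E
```

```text
20.4 [ 0.5961 -0.1985  0.1372] [-4.830e-01  2.720e-01  1.774e+00  1.000e-03  1.089e+00 -3.420e-01] 0.5758508595233016
psi 81.8 -> 123 turn [0.002, -0.0, -0.718] shift [0.0642, -0.1671, 0.0045] rows 3.8
psi 81.8 -> 123 turn [0.002, -0.0, -0.718] shift [0.0641, -0.1673, 0.1115] rows 3.8
```

View pics/w13.png

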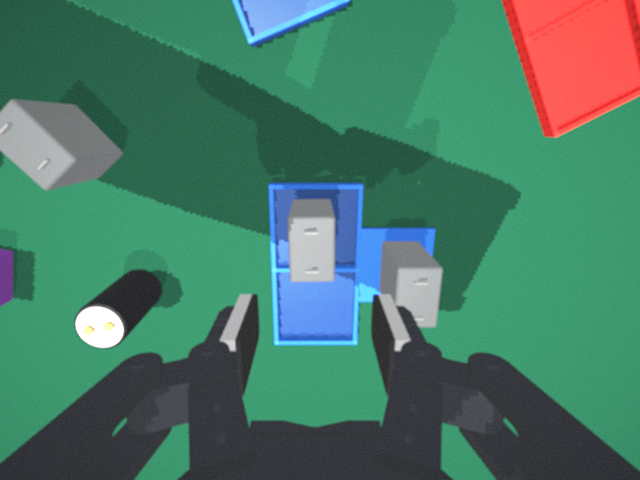

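arm_command(
  steps=[
    [[0,0,-0.718],[0.064,-0.167,0.004],0.4],
    [[0,0,-0.718],[0.064,-0.167,0.004],0.4],
    [[0,0,-0.718],[0.064,-0.167,0.004],0.4],
    [[0,0,-0.718],[0.064,-0.167,0.004],0.4],
    [[0,0,-0.718],[0.064,-0.167,0.004],0.4],
    [[0,0,-0.718],[0.064,-0.167,0.004],0.4],
    [[0,0,-0.718],[0.064,-0.167,0.004],0.4],
    [[0,0,-0.718],[0.064,-0.167,0.03],0.4],
    [[0,0,-0.718],[0.064,-0.167,0.03],0.4],
  ],
)

```text
time: 21.58
eef_pos: [0.4374, -0.1102, 0.1026]
tcp_rot: [0.478, 0.879, 0.001, -0.002]
contact_force: [-0.1, -0.2, -0.3]
opening: 0.701
```

```bash
python3 snap.py w14; python3 - <<'E'
from plant import *
from h import *
s=get_state();mv(s,[.4385,-.1106,.023],123)
E
```

```text
21.575 [ 0.4374 -0.1102  0.1026] [-4.730e-01 -6.200e-02  2.212e+00  1.000e-03  9.950e-01 -1.049e+00] 0.7005098800608182
psi 122.9 -> 123 turn [0.0, -0.002, -0.001] shift [-0.0003, 0.0002, 0.0808] rows 1.3
```

View pics/w14.png

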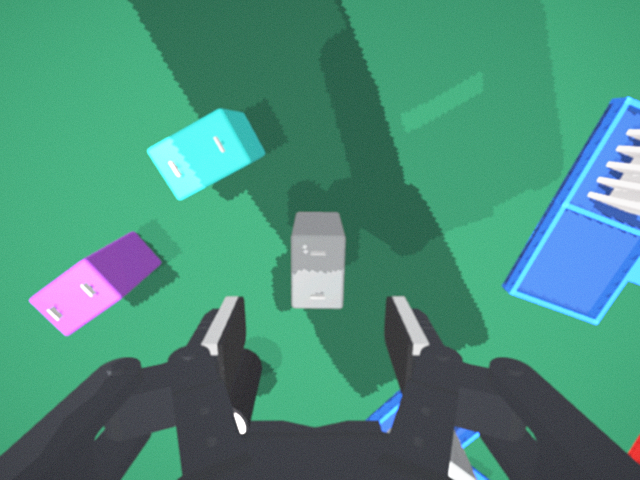

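Aligned and clear of the teal and purple look-alikes. Down and grip.

arm_command(
  steps=[
    [[0,0,0],[0,0,0.04],0.4],
    [[0,0,0],[0,0,0.08],0.4],
    [[0,0,0],[0,0,0.081],0.4],
    [[0,0,0],[0,0,0.081],0.4],
    [[0,0,0],[0,0,0.081],-1],
    [[0,0,0],[0,0,0.081],-1],
    [[0,0,0],[0,0,0.081],-1],
    [[0,0,0],[0,0,0.081],-1],
    [[0,0,0],[0,0,0.081],-1],
    [[0,0,0],[0,0,0.081],-1],
  ],
)

```text
time: 22.88
eef_pos: [0.4397, -0.1112, 0.0247]
tcp_rot: [0.478, 0.879, 0.001, 0.001]
contact_force: [-0.2, 1.1, 6.8]
opening: 0.348
```

```bash
python3 - <<'E'
from plant import *
from h import *
s=get_state();mv(s,[.584,-.2646,.13],81.8);mv(s,[.584,-.2646,s["eef_pos"][2]+.004],81.8)
E
```

```text
psi 122.9 -> 81.8 turn [0.003, 0.001, 0.718] shift [-0.2073, 0.0379, -0.1049] rows 3.8
psi 122.9 -> 81.8 turn [0.003, 0.001, 0.718] shift [-0.2072, 0.0377, -0.0036] rows 3.8
```

arm_command(
  steps=[
    [[0,0,0],[0,0,-0.05],-1],
    [[0,0,0],[0,0,-0.105],-1],
    [[0,0,0.18],[-0.05,0.009,-0.105],-1],
    [[0,0,0.36],[-0.1,0.018,-0.105],-1],
    [[0,0,0.54],[-0.15,0.027,-0.105],-1],
    [[0.003,0,0.718],[-0.2,0.037,-0.105],-1],
    [[0.003,0,0.718],[-0.207,0.038,-0.105],-1],
    [[0.003,0,0.718],[-0.207,0.038,-0.105],-1],
    [[0.003,0,0.718],[-0.207,0.038,-0.105],-1],
    [[0.003,0,0.718],[-0.207,0.038,-0.07],-1],
    [[0.003,0,0.718],[-0.207,0.038,-0.05],-1],
    [[0.003,0,0.718],[-0.207,0.038,-0.05],-1],
  ],
)

```text
time: 24.38
eef_pos: [0.5822, -0.2626, 0.0727]
tcp_rot: [0.756, 0.655, -0.001, -0.002]
contact_force: [0.1, 0.1, -0.9]
opening: 0.347
```

```bash
python3 snap.py w15; python3 - <<'E'
from plant import *
from h import *
s=get_state();mv(s,[.584,-.2646,.0285],81.8)
E
```

```text
24.375 [ 0.5822 -0.2626  0.0727] [-5.82e-01  3.78e-01  1.77e+00 -1.00e-03  9.98e-01 -4.39e-01] 0.3466684183651924
psi 81.8 -> 81.8 turn [-0.002, -0.0, 0.001] shift [-0.001, 0.0009, 0.0459] rows 0.7
```

View pics/w15.png

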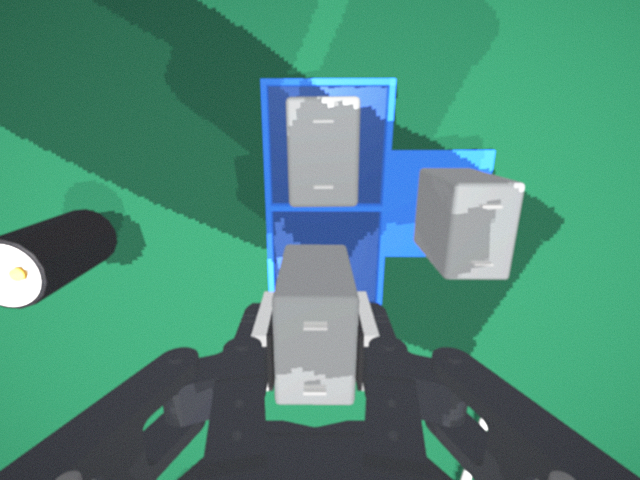

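arm_command(
  steps=[
    [[0,0,0],[-0.001,0.001,0.02],-1],
    [[0,0,0],[-0.001,0.001,0.036],-1],
    [[0,0,0],[-0.001,0.001,0.043],-1],
    [[0,0,0],[-0.001,0.001,0.045],-1],
    [[0,0,0],[-0.001,0.001,0.045],-1],
  ],
)

```text
time: 25.05
eef_pos: [0.5843, -0.2648, 0.0295]
tcp_rot: [0.756, 0.655, -0.001, -0.001]
contact_force: [-0.2, -0.7, 0.2]
opening: 0.346
```

arm_command(
  steps=[
    [[0,0,0],[0,0,0.0015],-1],
    [[0,0,0],[0,0,0.0015],-1],
    [[0,0,0],[0,0,0.0015],-0.1],
    [[0,0,0],[0,0,0.0015],0.15],
    [[0,0,0],[0,0,0.0015],0.15],
    [[0,0,0],[0,0,0.0015],0.15],
    [[0,0,0],[0,0,-0.03],0.15],
    [[0,0,0],[0,0,-0.08],0.15],
    [[0,0,0],[0,0,-0.105],0.15],
    [[0,0,0],[0,0,-0.105],0.15],
  ],
)

```text
time: 26.3
eef_pos: [0.586, -0.2658, 0.1376]
tcp_rot: [0.756, 0.655, 0.0, 0.002]
contact_force: [-0.5, -0.0, -0.9]
opening: 0.576
```

```bash
python3 snap.py w16; python3 - <<'E'
from plant import *
from h import *
s=get_state();mv(s,[.4443,-.2307,.13],82);mv(s,[.4443,-.2307,.023],82)
E
```

```text
26.3 [ 0.586  -0.2658  0.1376] [-5.830e-01  3.040e-01  1.734e+00 -1.000e-03  1.099e+00 -4.400e-01] 0.5755750315309285
psi 81.8 -> 82 turn [-0.0, 0.001, -0.003] shift [0.014, -0.1439, 0.0051] rows 2.3
psi 81.8 -> 82 turn [-0.0, 0.001, -0.003] shift [0.0141, -0.1439, 0.1121] rows 2.9
```

View pics/w16.png

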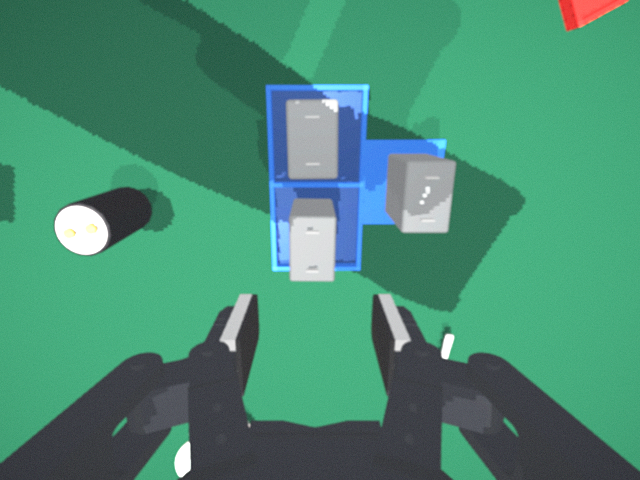

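arm_command(
  steps=[
    [[0,0,0],[0.014,-0.144,0.005],0.6],
    [[0,0,0],[0.014,-0.144,0.005],0.6],
    [[0,0,0],[0.014,-0.144,0.005],0.6],
    [[0,0,0],[0.014,-0.144,0.005],0.6],
    [[0,0,0],[0.014,-0.144,0.005],0.6],
    [[0,0,0],[0.014,-0.144,0.06],0.6],
    [[0,0,0],[0.014,-0.144,0.112],0.6],
    [[0,0,0],[0.014,-0.144,0.112],0.6],
    [[0,0,0],[0.014,-0.144,0.112],0.6],
  ],
)

```text
time: 27.48
eef_pos: [0.4458, -0.2317, 0.0245]
tcp_rot: [0.755, 0.655, -0.0, 0.001]
contact_force: [-0.1, 0.2, 0.9]
opening: 0.801
```

```bash
python3 snap.py w17; python3 - <<'E'
from plant import *
from h import *
import pickle
s=get_state();mv(s,[.4443,-.2307,.023],82)
s,c=pickle.load(open("pics/w16.pkl","rb"))
print("filmB top",back(c,(313,252),.062,s),"bay",back(c,[(273,185),(364,185),(361,268),(275,270)],.012,s).round(4))
E
```

```text
27.475 [ 0.4458 -0.2317  0.0245] [-6.810e-01  1.890e-01  2.123e+00 -1.000e-03  8.270e-01 -5.390e-01] 0.8014964967617061
psi 81.9 -> 82 turn [0.004, 0.003, -0.002] shift [0.0012, -0.0022, 0.0024] rows 0.1
filmB top [[ 0.58419135 -0.26565186  0.062     ]] bay [[ 0.5597 -0.227   0.012 ]
 [ 0.6266 -0.2366  0.012 ]
 [ 0.6176 -0.3024  0.012 ]
 [ 0.5492 -0.2943  0.012 ]]
```

View pics/w17.png

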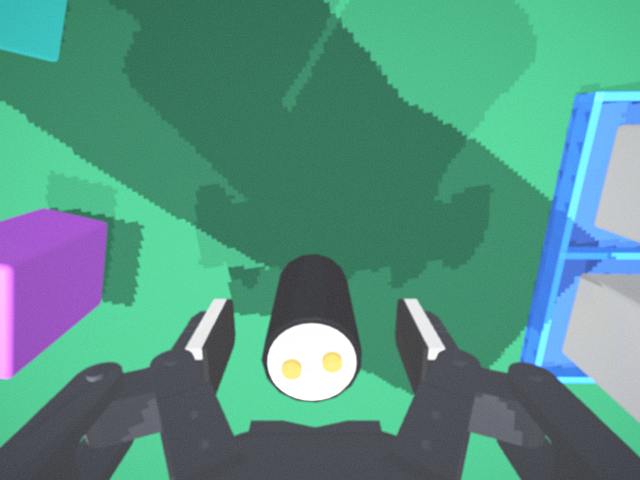

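arm_command(
  force=40,
  steps=[
    [[0.004,0.003,0],[0.001,-0.002,0.002],0.6],
    [[0.004,0.003,0],[0.001,-0.002,0.002],-1],
    [[0.004,0.003,0],[0.001,-0.002,0.002],-1],
    [[0.004,0.003,0],[0.001,-0.002,0.002],-1],
    [[0.004,0.003,0],[0.001,-0.002,0.002],-1],
    [[0.004,0.003,0],[0.001,-0.002,0.002],-1],
    [[0.004,0.003,0],[0.001,-0.002,0.002],-1],
    [[0.004,0.003,0],[0.001,-0.002,-0.04],-1],
    [[0.004,0.003,0],[0.001,-0.002,-0.08],-1],
    [[0.004,0.003,0],[0.001,-0.002,-0.115],-1],
    [[0.004,0.003,0],[0.001,-0.002,-0.115],-1],
  ],
)

```text
time: 28.9
eef_pos: [0.4457, -0.2318, 0.1434]
tcp_rot: [0.756, 0.655, 0.001, 0.003]
contact_force: [0.9, -0.4, -0.5]
opening: 0.394
```

```bash
python3 - <<'E'
from plant import *
from h import *
s=get_state();mv(s,[.5807,.1954,.14],96.3)
E
```

```text
psi 81.9 -> 96.3 turn [0.005, 0.004, -0.252] shift [0.442, 0.0731, 0.0023] rows 7.2
```

arm_command(
  steps=[
    [[0,0,-0.03],[0.05,0.009,0.002],-1],
    [[0,0,-0.06],[0.1,0.017,0.002],-1],
    [[0,0,-0.09],[0.16,0.026,0.002],-1],
    [[0,0,-0.13],[0.22,0.036,0.002],-1],
    [[0,0,-0.17],[0.28,0.046,0.002],-1],
    [[0,0,-0.2],[0.34,0.056,0.002],-1],
    [[0.005,0,-0.23],[0.4,0.066,0.002],-1],
    [[0.005,0.002,-0.252],[0.442,0.073,0.002],-1],
    [[0.005,0.002,-0.252],[0.442,0.073,0.002],-1],
    [[0.005,0.002,-0.252],[0.442,0.073,0.002],-1],
    [[0.005,0.002,-0.252],[0.442,0.073,0.04],-1],
    [[0.005,0.002,-0.252],[0.442,0.073,0.06],-1],
  ],
)

```text
time: 30.4
eef_pos: [0.5791, 0.1934, 0.0797]
tcp_rot: [0.668, 0.744, -0.002, -0.0]
contact_force: [-0.3, 0.1, -1.1]
opening: 0.396
```

```bash
python3 snap.py w18; python3 - <<'E'
from plant import *
from h import *
s=get_state();mv(s,[.5807,.1954,.028],96.3)
E
```

```text
30.4 [0.5791 0.1934 0.0797] [ 0.157  0.314  1.84  -0.003  0.992  0.051] 0.39563800955383494
psi 96.2 -> 96.3 turn [-0.008, 0.003, -0.002] shift [0.0019, 0.0037, 0.049] rows 0.8
```

View pics/w18.png

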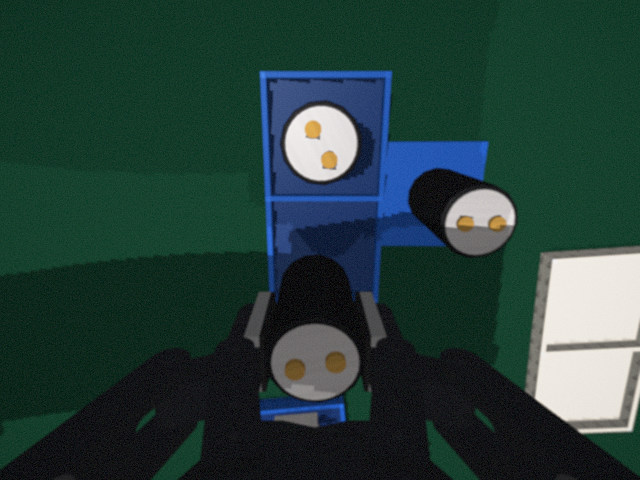

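arm_command(
  steps=[
    [[-0.004,0.002,0],[0.001,0.003,0.02],-1],
    [[-0.004,0.002,0],[0.001,0.003,0.038],-1],
    [[-0.004,0.002,0],[0.001,0.003,0.046],-1],
    [[-0.004,0.002,0],[0.001,0.003,0.049],-1],
    [[-0.004,0.002,0],[0.001,0.003,0.049],-1],
  ],
)

```text
time: 31.08
eef_pos: [0.5808, 0.1945, 0.0289]
tcp_rot: [0.668, 0.744, -0.001, -0.001]
contact_force: [0.7, 0.5, -0.5]
opening: 0.4
```

arm_command(
  steps=[
    [[0,0,0],[0,0,0.002],-1],
    [[0,0,0],[0,0,0.002],-1],
    [[0,0,0],[0,0,0.002],0.0],
    [[0,0,0],[0,0,0.002],0.2],
    [[0,0,0],[0,0,0.002],0.2],
    [[0,0,0],[0,0,0.002],0.2],
    [[0,0,0],[0,0,-0.03],0.2],
    [[0,0,0],[0,0,-0.08],0.2],
    [[0,0,0],[-0.05,-0.03,-0.14],0.2],
    [[0,0,0],[-0.1,-0.05,-0.2],0.2],
    [[0,0,0],[-0.15,-0.05,-0.25],0.2],
    [[0,0,0],[-0.15,-0.05,-0.25],0.2],
  ],
)

```text
time: 32.58
eef_pos: [0.548, 0.0387, 0.2818]
tcp_rot: [0.668, 0.744, -0.0, 0.001]
contact_force: [1.3, 0.3, 0.1]
opening: 0.602
```

```bash
python3 snap.py w19; python3 - <<'E'
from plant import *
from h import *
c=read_camera("side"); cv2.imwrite("pics/s19.png",cv2.resize(c["frame"][150:460,150:440,::-1],None,fx=1.9,fy=1.9,interpolation=2))
E
```

```text
32.575 [0.548  0.0387 0.2818] [-1.140e-01 -2.800e-02  1.832e+00 -1.000e-03  1.337e+00 -2.210e-01] 0.6018016652849337
```

View pics/w19.png

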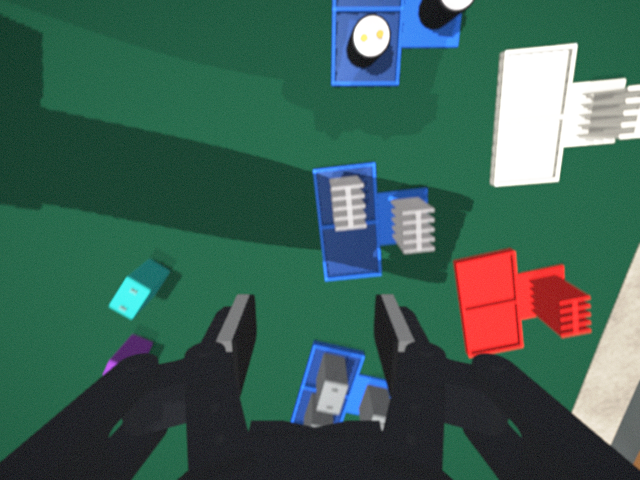

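View pics/s19.png

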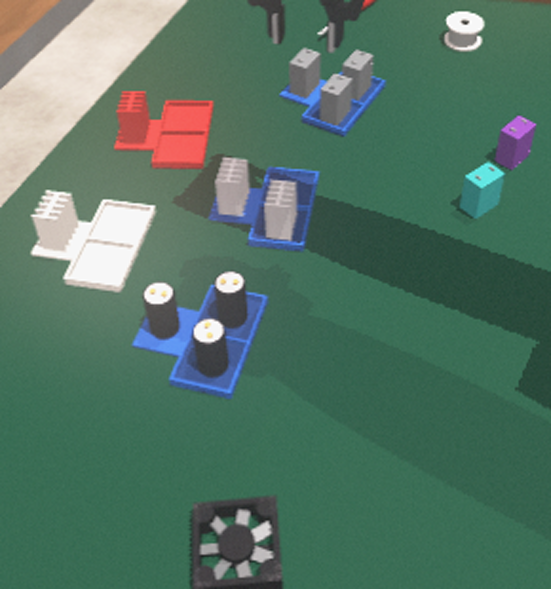

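The side view shows all five parts upright in their bays, the fan and spool in their places, and the gripper clear. Handing in.

```bash
python3 - <<'E'
from plant import *
print(sign_off())
E
```

```text
the job is handed in; nothing more can be done
None
```

All five parts are in the blue trays with the matching samples: two cans, two film blocks and the heat sink. I handed the job in at about 32.6 s of the 106 s allowed.

- **Placement:** The last side and wrist pictures show every part upright, one to a bay. The second film block measured about 4 mm from its bay centre. About 3 mm of that was deliberate, to keep the fingers clear of the sample. I did not measure the other four after release, only looked at them.
- **Left alone:** The fan and spool look where they were, by eye from the side picture. I did not touch the purple, turquoise, red or white look-alikes.
- **Forces:** Each move reports the force only at its end. The highest I saw was about 7 N, while gripping.
- **Disagreements:** None that mattered. The one tray I measured from both cameras, the film tray, agreed within 1 mm. Measured edges came out mostly 1–3 mm off the given sizes. The arm typically stopped 1–3 mm from its target, and I corrected that before most grips and releases.

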